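# Load the jar reader's feed lane

## Robot

A 6-joint arm with a two-finger parallel gripper is mounted at the origin on a cart in front of the work surface, level with it; the furniture and walls round the work are solid. World frame = base frame: x ahead of the robot, y to its left, z up, the work surface at z = 0. Lengths are in mm, angles in rad, forces in N, time in s.
With the tool pointing down it reaches from about 150 to 775 mm from the base axis. Payload 6.1 kg.
Tool frame: the origin (TCP) lies midway between the tips of the shut fingers; the grasp point (between the pads) lies 19 mm behind it; z points along the fingers, y is the line along which they close (so a half turn about z gives the same grasp; the last joint's range is limited). The gripper opens to 85 mm and grips with 20 to 120 N. Pads are 22 mm wide; open, the fingers measure 114 mm over their backs; the gripper's body (76 mm by 85 mm) begins 54 mm behind the grasp point. The pads swing forward as they close: fully open they stand 13 mm farther back than shut.
Start: joints at [1.209, 0.126, -0.04, 1.405, 0, 1.571], TCP at [185.821, 490.998, 231.295] pointing down, gripper open.
Joint ranges: [-2.72, 2.72], [-0.95, 1.95], [-1.27, 1.35], [-1.78, 2.02], [-1.46, 1.47], [-3.14, 3.14]. Speed limits (rad/s): [2.39, 2.39, 3.01, 3.14, 3.14, 3.14].

## Interface

Orientations are given as [roll, pitch, yaw] about the fixed x, y, z axes, in that order (R = Rz(yaw) Ry(pitch) Rx(roll)).
In Python, from bench import ctrl gives the robot as it stands. Calls block until the motion is done:
- ctrl.reach(position, orientation): joint-space move of the TCP to a pose.
- ctrl.line_to(position, ori=None, v=150): straight line of the TCP; ori=None keeps the orientation; v is the mean speed in mm/s.
- ctrl.movej(angles): joint-space move.
- ctrl.open_gripper() and ctrl.gripper_close(): open the fingers fully, or close them until they stop; the grip force is fixed at half the most.
- ctrl.dwell(seconds).
- ctrl.inverse_kinematics(position, orientation): joint angles nearest the present ones, or None.
- ctrl.camera(name): name is "scene" or "top" or "wrist"; returns the picture (384x512x3 uint8, blue, green, red); there is no depth.
- ctrl.camera_params(name): a dict with "fx", "fy", "cx", "cy" (pixels), "position" and "rotation" of the camera in the world. Camera axes: x right, y down, z forward; pixel columns grow to the right and rows downward; lengths in mm; the calibration is good to about 2 mm. The wrist camera is an equidistant fisheye: a pixel r from the principal point sees the ray r / f radians off the axis. A picture is of the moment at which its call begins: read the wrist's pose just before it. camera_params takes no time and is no camera call; for the wrist camera it gives the pose at the moment of the call.
A pose or a line that the arm cannot do raises ctrl.IKError and nothing moves.
- ctrl.job_done(): hands the job in; it is judged then, once.
Trained networks look in the newest picture that a camera, given by its name, has taken for a name from the list of things; names that differ only in an ending like _2 or _b are one class to them, and where a whole thing is asked for, a point or a joint stands for the part that bears it (a point fixed in the world has none). Each returns a list of dicts, best first, with "confidence" (0 to 1); they miss things now and then, are a little off and sometimes report something else, mostly with a low value. They report only what shows in the picture. A call takes as long as a camera call.
- ctrl.search_frame(camera, label): "xy" ([column, row] in pixels, amid what is visible of it).
Readings, each from a call of its own:
- ctrl.get_time_s(): time.
- ctrl.get_joints(): joint angles.
- ctrl.get_dq(): joint speeds.
- ctrl.get_joint_efforts(): joint torques, N m.
- ctrl.get_tcp_pos(): TCP position.
- ctrl.get_tcp_rot(): TCP orientation.
- ctrl.get_force(): force on the tool from outside, world axes, zero at the start.
- ctrl.get_moment(): the same for the moment, N m.
- ctrl.get_grip_width(): finger opening in mm.
- ctrl.get_grasp_force(): force on a finger pad.
Only numpy, scipy, OpenCV 4.12 (cv2) and the standard library are available. Lean on these libraries where they do the work, as an engineer would, in place of code of your own. Each camera call takes 0.05 s, during which the arm holds its last target. There are 200 camera calls.

## Task

Four red-lidded sample jars stand in a row in the feed lane of the jar reader, some way short of its end stop. Push the row from behind along the lane as one train until the first jar is hard against the end stop and all four touch; only then push the swing gate with its red paddle fully shut behind the last jar. Do all of it by pushing with the fingers: do not take hold of a jar, lift it or tip it, do not ram the jars, and leave the other things on the bench where they are.

Things in the scene. Friction and masses are not known exactly. Their poses are not given: they have to be found in the camera images.
- lane: Fixed feed lane. Origin: bench surface, lane centre line; x along the lane to the end stop (stop face at x=+200 mm, open end at -220), y level across it, to the robot's side, z up. Base plate 136 mm wide; slippery white floor (friction 0.2) 14 mm above the bench; steel guide rods 65 mm apart inside, rods and posts up to 51 mm high (gate catch post, far side, 62). White reader at closed end, 135 mm high.
- end_stop (a point): Point on the flat steel end-stop face at the front of the reader, on the lane's centre line, at lane floor height (14 mm above the bench); axes as the lane. With the row fully home the jar centres lie about 31, 93, 155 and 217 mm before it.
- jar_1: Sample jar with red screw lid, upright in the lane: lid 62 mm wide (lids touch when the jars do), glass 60 mm, 72 mm high (lid from 58 to 72 mm), 0.11 to 0.23 kg. Origin: centre of its underside, 14 mm above the bench. Which jar is last in the row differs from run to run.
- jar_2: Sample jar with red screw lid, upright in the lane: lid 62 mm wide (lids touch when the jars do), glass 60 mm, 72 mm high (lid from 58 to 72 mm), 0.11 to 0.23 kg. Origin: centre of its underside, 14 mm above the bench. Which jar is last in the row differs from run to run.
- jar_3: Sample jar with red screw lid, upright in the lane: lid 62 mm wide (lids touch when the jars do), glass 60 mm, 72 mm high (lid from 58 to 72 mm), 0.11 to 0.23 kg. Origin: centre of its underside, 14 mm above the bench. Which jar is last in the row differs from run to run.
- jar_4: Sample jar with red screw lid, upright in the lane: lid 62 mm wide (lids touch when the jars do), glass 60 mm, 72 mm high (lid from 58 to 72 mm), 0.11 to 0.23 kg. Origin: centre of its underside, 14 mm above the bench. Which jar is last in the row differs from run to run.
- gate (a joint): Hinge of the swing gate, rad. 0 = wide open, splayed outward and back to the lane's open end; starts at 0 to 0.35; 2.07 = shut against its stop, square across the lane behind the fourth jar (2 to 5 mm clear of it when the row is home). Shuts counter-clockwise seen from above. Stiff hinge (0.07 N m, about 1 N at the paddle): it stays where it is left.
- gate_pivot (a point): Pivot of the gate, on a post 24 mm thick at the lane's side nearer the robot, at (-56, +53) mm in the lane's frame; the point is at the bar's mid-height, 59 mm above the bench; axes as the lane. In the lane's frame the bar points from it along the angle 2.64 rad + the joint value, counter-clockwise from the x axis.
- gate_tip (a point): Free end of the gate bar, 106 mm from the pivot, at the bar's mid-height, 59 mm above the bench. The bar is flat and upright, 6 to 8 mm thick, from 48 to 70 mm above the bench, above the guide rods; its outer 46 mm are a red plastic paddle. x axis outward along the bar, y axis the way it swings shut.
- spare_jar: Bystander: a fifth sample jar with red lid, 63 x 63 x 72 mm, standing alone on the bench to the right of the lane, not part of the row. Origin: centre of its underside.
- beaker: Bystander: glass beaker, 72 x 72 x 92 mm, behind the lane. Origin: centre of its underside.
- lab_book: Bystander: purple notebook, 210 x 152 x 14 mm, flat on the bench to the right. Origin: centre of its underside.
- amber_bottle: Bystander: amber bottle with blue cap, 54 x 54 x 105 mm, behind the lane to the left. Origin: centre of its underside.
- tape_roll: Bystander: roll of masking tape, 96 x 95 x 25 mm, flat on the bench in front to the left. Origin: centre of its underside.

How it is judged:
By the outcome, as a careful person would: the job done as asked, in the order asked, and still so for the second after the job is handed in, with the robot touching nothing.
It also fails if it takes over 51 s, if anything falls off the work surface, if the arm or the gripper's body presses on something with over 40 N, if the wrist force passes 120 N, or if a joint passes its speed limit or range.

## Working session

There is one attempt and no reset: what is moved stays moved. The work goes in short steps, each a Python script; the robot and the scene stay as the last script left them, time stands still between calls to the robot, and variables do not carry over. Pictures are saved under pics/ and viewed, at most 10 in all, crops included, and the job is handed in when it is done.

```bash
mkdir -p pics; ls
python3 - <<'E'
from bench import ctrl
import cv2
for c in ("scene","top"):
    im=ctrl.camera(c); cv2.imwrite(f"pics/{c}0.png",im)
    p=ctrl.camera_params(c); print(c,p)
    for l in ("lane","jar_1","gate","gate_tip","gate_pivot","spare_jar","end_stop"):
        try: print(l,[(d["xy"],round(d["confidence"],2)) for d in ctrl.search_frame(c,l)])
        except Exception as e: print(l,e)
print(ctrl.get_time_s())
E
```

```text
pics
scene {'fx': 384.8407167832964, 'fy': 384.8407167832964, 'cx': 247.7823926901591, 'cy': 192.13274762793014, 'position': array([-144.52842021, -897.3233582 , 1219.008744  ]), 'rotation': array([-2.35502785e+00,  1.78331078e-03, -6.75901619e-01])}
lane [([235.2, 189.7], 0.84)]
jar_1 [([259.6, 193.6], 0.65), ([231.1, 169.9], 0.64), ([250.0, 183.2], 0.46), ([241.4, 175.3], 0.44)]
gate []
gate_tip [([234.8, 192.9], 0.68)]
gate_pivot [([235.3, 188.0], 0.89), ([292.9, 279.1], 0.67)]
spare_jar [([331.0, 243.5], 0.88)]
end_stop [([234.7, 189.1], 0.81)]
top {'fx': 367.7943118232727, 'fy': 367.7943118232727, 'cx': 253.84126256935295, 'cy': 194.89704596082322, 'position': array([ 431.45502363,   46.36376264, 1300.93235328]), 'rotation': array([-3.02655936, -0.00863545, -1.58858134])}
lane [([230.9, 191.2], 0.81), ([276.0, 204.7], 0.41)]
jar_1 [([216.9, 183.9], 0.8), ([269.3, 185.8], 0.75), ([253.1, 184.5], 0.72), ([236.2, 183.3], 0.63)]
gate []
gate_tip [([268.8, 201.5], 0.68)]
gate_pivot [([227.3, 190.6], 0.62)]
spare_jar [([373.8, 164.2], 0.87), ([270.0, 182.6], 0.2)]
end_stop [([226.3, 192.1], 0.68)]
0.8
```

Run:
```python
import cv2
a=cv2.imread("pics/top0.png"); cv2.imwrite("pics/topc.png",cv2.resize(a[135:255,130:330],None,fx=4,fy=4,interpolation=cv2.INTER_CUBIC))
```

```text
(no output)
```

View pics/topc.png

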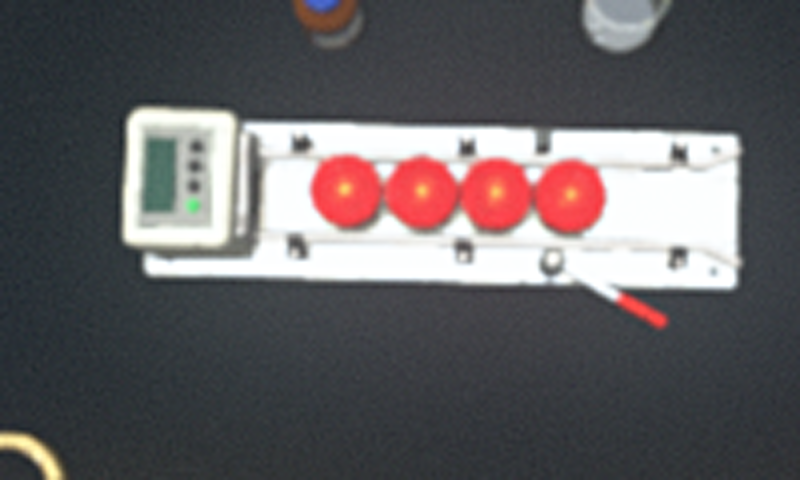

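View pics/scene0.png

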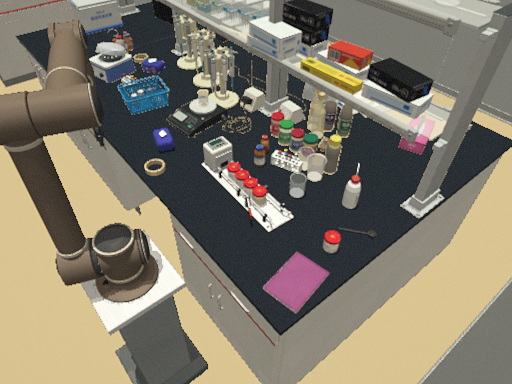

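View pics/top0.png

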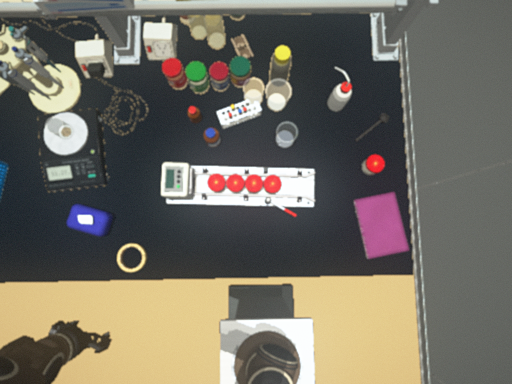

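The top view shows the lane with its stop to the left (world +y). The plate corners in the crop are at about (738,135), (737,288) and (147,275). The four lids touch or nearly touch, at crop x 346 to 570. The gate post is at (552,262) and the red paddle tip at (664,322). Next I fit the lane pose.

```bash
cat > h.py <<'E'
import numpy as np, cv2
from scipy.spatial.transform import Rotation as R
from scipy.optimize import least_squares
def mat(r):
    r=np.asarray(r); return r if r.shape==(3,3) else R.from_euler('xyz',r).as_matrix()
def back(p,uv,z):
    d=mat(p["rotation"])@np.array([(uv[0]-p["cx"])/p["fx"],(uv[1]-p["cy"])/p["fy"],1])
    o=np.asarray(p["position"]); return (o+d*(z-o[2])/d[2])[:2]
def reds(im):
    hsv=cv2.cvtColor(im,cv2.COLOR_BGR2HSV)
    return (((hsv[...,0]<8)|(hsv[...,0]>172))&(hsv[...,1]>130)&(hsv[...,2]>90)).astype(np.uint8)
def c2p(c): return (130+(c[0]+.5)/4-.5,135+(c[1]+.5)/4-.5)
def l2w(T,q):
    c,s=np.cos(T[2]),np.sin(T[2]); return np.array([T[0]+c*q[0]-s*q[1],T[1]+s*q[0]+c*q[1]])
def w2l(T,w):
    c,s=np.cos(T[2]),np.sin(T[2]); d=np.asarray(w)-T[:2]; return np.array([c*d[0]+s*d[1],-s*d[0]+c*d[1]])
E
python3 - <<'E'
from h import *
from bench import ctrl
p=ctrl.camera_params("top"); im=cv2.imread("pics/top0.png")
m=reds(im)[135:255,130:330]
n,lab,st,ce=cv2.connectedComponentsWithStats(m)
print([(st[i].tolist(),ce[i].round(1).tolist()) for i in range(1,n) if st[i][4]>8])
# plate corners refined by line fits on the gray profile
g=im.mean(axis=2)
def edge(px,py,dx,dy,th=130): # walk from plate outward to threshold
    t=np.arange(-6,6,.1); v=cv2.remap(g.astype(np.float32),(px+t*dx).astype(np.float32)[None],(py+t*dy).astype(np.float32)[None],cv2.INTER_LINEAR)[0]
    i=np.where((v[:-1]>th)&(v[1:]<=th))[0]; return None if len(i)==0 else t[i[0]]
P=lambda x,y:c2p((x,y))
obs=[]
for cx in list(range(280,450,20))+list(range(580,720,20)):
    q=P(cx,130+ (cx-600)*.02); e=edge(*q,0,-1)
    if e is not None: obs.append(('far',back(p,(q[0],q[1]-e),14)))
for cx in list(range(170,520,25)):
    q=P(cx,281+(cx-600)*.022); e=edge(*q,0,1)
    if e is not None: obs.append(('near',back(p,(q[0],q[1]+e),14)))
for cy in list(range(150,281,15)):
    q=P(738,cy); e=edge(*q,1,0)
    if e is not None: obs.append(('end',back(p,(q[0]+e,q[1]),14)))
print([(k,w.round(0).tolist()) for k,w in obs][::4])
def res(T):
    r=[]
    for k,w in obs:
        q=w2l(T,w); r.append(q[1]+68 if k=='far' else q[1]-68 if k=='near' else q[0]+220)
    return r
s=least_squares(res,[440,60,np.pi/2],loss='soft_l1',f_scale=1.5,x_scale=[1,1,.01])
T=s.x; r=np.array(res(T)); print("T",T); 
for k in('far','near','end'): print(k,[round(v,1) for (kk,_),v in zip(obs,r) if kk==k])
np.save("T.npy",T)
for c in [(346,190),(421,191),(497,193),(570,195)]: print("jar",w2l(T,back(p,c2p(c),86)).round(1))
for c in [(552,262),(664,322)]: print("gate",w2l(T,back(p,c2p(c),70)).round(1))
print(ctrl.get_tcp_rot(),ctrl.get_tcp_pos())
E
```

```text
[([78, 39, 73, 19, 925], [114.3, 47.9]), ([155, 73, 12, 9, 48], [160.3, 77.3])]
[('far', [690.0, 223.0]), ('far', [688.0, 152.0]), ('far', [684.0, 81.0]), ('far', [678.0, -96.0]), ('near', [578.0, 320.0]), ('near', [551.0, 232.0]), ('near', [547.0, 145.0]), ('near', [542.0, 57.0]), ('end', [631.0, -182.0]), ('end', [577.0, -180.0])]
T [614.03997592  38.25121654   1.53010529]
far [np.float64(-0.7), np.float64(-1.1), np.float64(-1.5), np.float64(-1.6), np.float64(-1.0), np.float64(-1.1), np.float64(-0.4), np.float64(-0.5), np.float64(-0.6), np.float64(-0.4), np.float64(-0.4), np.float64(-0.9), np.float64(-1.0), np.float64(-1.0), np.float64(-0.4), np.float64(-0.5)]
near [np.float64(-20.9), np.float64(-21.6), np.float64(-21.7), np.float64(3.0), np.float64(3.3), np.float64(3.3), np.float64(4.3), np.float64(3.9), np.float64(3.5), np.float64(3.5), np.float64(3.4), np.float64(3.8), np.float64(4.8), np.float64(4.4)]
end [np.float64(-1.8), np.float64(-0.1), np.float64(0.2), np.float64(-0.5), np.float64(0.5), np.float64(0.4), np.float64(0.4), np.float64(-0.4), np.float64(0.6)]
jar [120.2   2.3]
jar [57.6  1.6]
jar [-5.8  1.8]
jar [-66.7   2. ]
gate [-53.5  56.9]
gate [-148.2  105.2]
[ 3.14154354e+00 -2.20657416e-05  2.77981134e+00] [185.82087692 490.99765272 231.32405422]
```

Run:
```python
from h import *
from bench import ctrl
T=np.load("T.npy"); T[:2]=l2w(T,(0,1.9)); np.save("T.npy",T)
O=[np.pi,0,T[2]]
W=lambda x,y,z:[*l2w(T,(x,y)),z]
ctrl.gripper_close()
ctrl.reach(W(-145,0,170),O)
ctrl.line_to(W(-145,0,45),O,v=120)
u=np.array([np.cos(T[2]),np.sin(T[2])])
f0=ctrl.get_force()[:2]@u
F=lambda: -(ctrl.get_force()[:2]@u-f0)
ctrl.line_to(W(-112,0,45),v=40); print("pre",F())
x=-112
log=[]
while x<-72:
    x+=4; ctrl.line_to(W(x,0,45),v=20); log.append((x,round(F(),1)))
    if log[-1][1]>6: break
print(log,ctrl.get_time_s(),w2l(T,ctrl.get_tcp_pos()[:2]))
cv2.imwrite("pics/top1.png",ctrl.camera("top"))
```

```text
pre 0.2747344438787437
[(-108, np.float64(0.8)), (-104, np.float64(1.1)), (-100, np.float64(1.5)), (-96, np.float64(2.2)), (-92, np.float64(2.2)), (-88, np.float64(2.7)), (-84, np.float64(1.8)), (-80, np.float64(1.8)), (-76, np.float64(3.0)), (-72, np.float64(2.1))] 9.825 [-7.16973624e+01  6.41487267e-02]
```

Contact began around -109, as predicted, and the friction force is about 2 N. I continue in small steps until I reach the stop.

Run:
```python
from h import *
from bench import ctrl
T=np.load("T.npy"); W=lambda x,y,z:[*l2w(T,(x,y)),z]
u=np.array([np.cos(T[2]),np.sin(T[2])])
F=lambda: -(ctrl.get_force()[:2]@u)
x=-72; log=[]
while x<-50:
    x+=1; ctrl.line_to(W(x,0,45),v=12); log.append((x,round(float(F()),1)))
    if log[-1][1]>9: break
print(log,ctrl.get_time_s(),w2l(T,ctrl.get_tcp_pos()[:2]))
im=ctrl.camera("top"); cv2.imwrite("pics/top2.png",cv2.resize(im[155:225,150:330],None,fx=4,fy=4,interpolation=cv2.INTER_CUBIC))
```

```text
[(-71, 3.2), (-70, 2.7), (-69, 2.7), (-68, 2.4), (-67, 3.5), (-66, 2.4), (-65, 3.1), (-64, 2.1), (-63, 2.5), (-62, 2.8), (-61, 2.0), (-60, 3.0), (-59, 3.0), (-58, 2.6), (-57, 2.2), (-56, 2.7), (-55, 3.5), (-54, 5.1), (-53, 8.5), (-52, 11.1)] 14.875 [-53.91927693  -0.06900365]
```

View pics/top2.png

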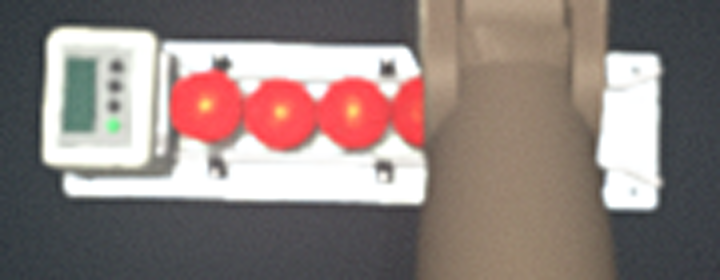

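The row is home: the force rose from about 2.5 N to 11 N, and lid 1 is at the reader face at crop (205,105). I retreat, check the picture, and then move the fingers to the gate.

```bash
cat >> h.py <<'E'
def gpose(T,th,d,r=78,z=57):
    a=np.array([np.cos(th),np.sin(th)]); n=np.array([-a[1],a[0]])
    q=np.array([-56,53])+r*a-d*n
    yaw=th+np.pi/2+T[2]; yaw=(yaw+np.pi)%(2*np.pi)-np.pi
    return [*l2w(T,q),z],[np.pi,0,yaw]
E
python3 - <<'E'
from h import *
from bench import ctrl
T=np.load("T.npy"); W=lambda x,y,z:[*l2w(T,(x,y)),z]
ctrl.line_to(W(-75,0,45),v=40); ctrl.line_to(W(-140,0,45),v=120); ctrl.line_to(W(-140,0,150),v=200)
T[:2]=l2w(T,(2.5,0)); np.save("T.npy",T)
p,o=gpose(T,2.67,38,z=150); print(p,o)
ctrl.reach(p,o); p[2]=57; ctrl.line_to(p,v=120)
print(ctrl.get_joints(),ctrl.get_time_s())
im=ctrl.camera("top"); cv2.imwrite("pics/top3.png",cv2.resize(im[155:225,150:330],None,fx=4,fy=4,interpolation=cv2.INTER_CUBIC))
q=ctrl.camera_params("wrist"); w=ctrl.camera("wrist"); cv2.imwrite("pics/w3.png",w)
E
```

```text
[np.float64(485.6540238673326), np.float64(-62.331688760495126), 150] [3.141592653589793, 0, np.float64(-0.512283690434888)]
[-1.27639383e-01  1.20599420e-01 -4.33397462e-01  1.01579417e+00
  1.32539801e-05 -2.75694283e+00] 21.4333
```

View pics/top3.png

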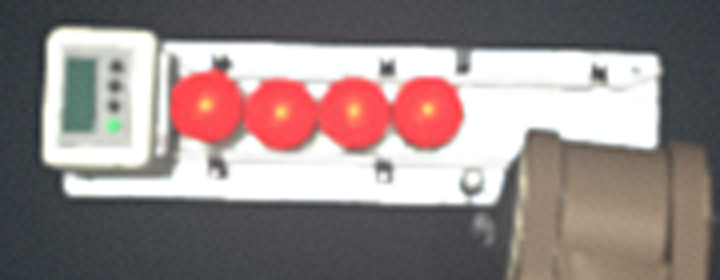

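View pics/w3.png

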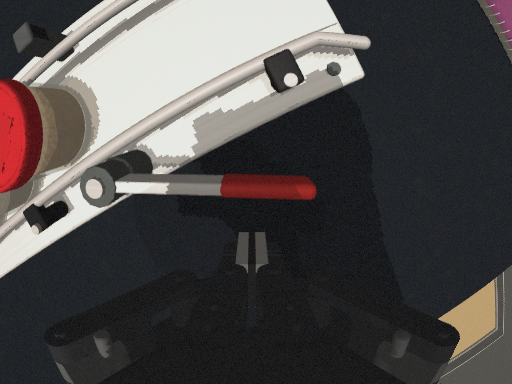

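The top view shows all four lids touching and against the stop, at crop x 206 to 428. The wrist view shows the fingers at (252,245), behind the red paddle at (222–315,187). The last joint has no room to follow the sweep in this pose, so I flip the tool a half turn first and then sweep the gate.

Run:
```python
from h import *
from bench import ctrl
T=np.load("T.npy")
def gp(th,d,z=57):
    p,o=gpose(T,th,d,z=z); y=o[2]+np.pi; o[2]=(y+np.pi)%(2*np.pi)-np.pi; return p,o
p,o=gp(2.67,38,110); ctrl.line_to(p,v=150); ctrl.reach(p,o)
p,o=gp(2.67,38); ctrl.line_to(p,o,v=120); print(ctrl.get_joints().round(2) if hasattr(ctrl.get_joints(),'round') else ctrl.get_joints())
ctrl.line_to(*gp(2.67,15),v=60)
def F(th):
    a=th+np.pi/2+T[2]; return round(float(-(np.array(ctrl.get_force()[:2])@[np.cos(a),np.sin(a)])),1)
log=[]
for th in np.linspace(2.67,4.5,16)[1:]:
    ctrl.line_to(*gp(th,14),v=60); f=F(th); log.append((round(float(th),2),f))
    if f>8: break
print(log,ctrl.get_time_s())
im=ctrl.camera("top"); cv2.imwrite("pics/top4.png",cv2.resize(im[155:225,150:330],None,fx=4,fy=4,interpolation=cv2.INTER_CUBIC))
cv2.imwrite("pics/w4.png",ctrl.camera("wrist"))
```

```text
[-0.13  0.12 -0.43  1.02  0.    0.38]
[(2.79, -0.6), (2.91, -0.2), (3.04, -0.3), (3.16, -0.5), (3.28, 0.8), (3.4, 0.2), (3.52, 0.8), (3.65, -0.2), (3.77, 1.1), (3.89, -0.5), (4.01, -0.1), (4.13, -0.2), (4.26, 0.4), (4.38, 0.1), (4.5, -0.1)] 30.45
```

View pics/w4.png

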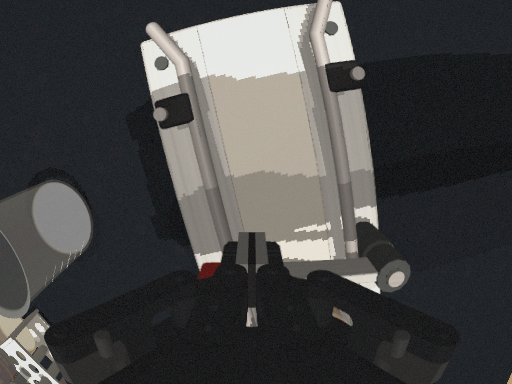

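The gate bar follows the fingers, with the paddle tip at (207,270) and the pivot at (395,275). Now the final push against the gate's stop.

Run:
```python
from h import *
from bench import ctrl
T=np.load("T.npy")
def gp(th,d,z=57):
    p,o=gpose(T,th,d,z=z); y=o[2]+np.pi; o[2]=(y+np.pi)%(2*np.pi)-np.pi; return p,o
u=np.array([np.cos(T[2]),np.sin(T[2])]); F=lambda: round(float(-(ctrl.get_force()[:2]@u)),1)
f0=F(); log=[f0]
ctrl.line_to(*gp(4.6,14),v=40); log.append(F()); ctrl.line_to(*gp(4.71,18),v=40); log.append(F())
d=18
while d>4:
    d-=1; ctrl.line_to(gp(4.71,d)[0],v=15); log.append((d,F()))
    if log[-1][1]>8: break
print(log,ctrl.get_time_s())
ctrl.line_to(gp(4.71,30)[0],v=40); ctrl.line_to(gp(4.71,80)[0],v=150); ctrl.line_to(gp(4.71,80,150)[0],v=200)
p=ctrl.camera_params("wrist"); cv2.imwrite("pics/w5.png",ctrl.camera("wrist"))
q=np.array(ctrl.get_joints()); q[0]-=0.6; ctrl.movej(q)
im=ctrl.camera("top"); cv2.imwrite("pics/top5.png",cv2.resize(im[155:225,150:330],None,fx=4,fy=4,interpolation=cv2.INTER_CUBIC))
print(ctrl.get_time_s())
```

```text
[-0.5, -0.2, 0.3, (17, -0.0), (16, 1.8), (15, 1.4), (14, 5.2), (13, 8.0), (12, 11.3)] 32.675
35.8833
```

View pics/top5.png

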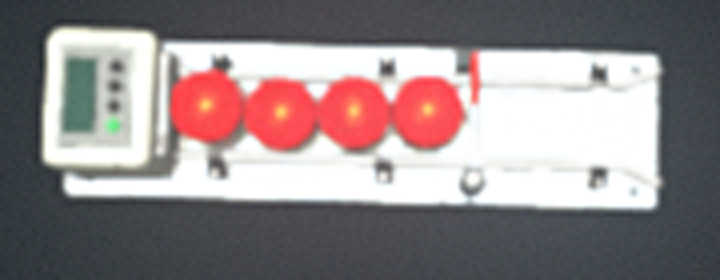

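View pics/w5.png

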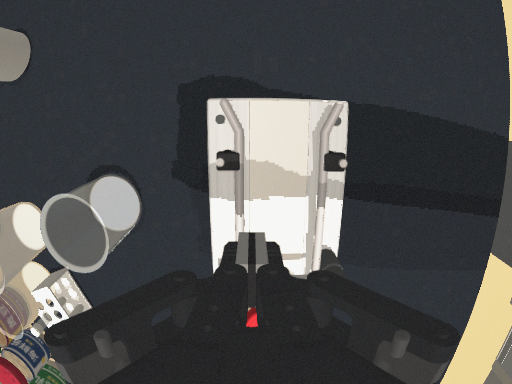

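The top view shows the gate square across the lane against its catch post (472–476, 55–180) and the four lids touching, evenly spaced 74 px apart. The bystander things were not near any of the arm's paths.

```bash
python3 -c "
from bench import ctrl
print(ctrl.job_done())"
```

```text
the job is handed in; nothing more can be done
None
```

The four jars are pushed home against the end stop and touching, the gate was shut behind them afterwards, and the job was handed in at about 36 s on the robot's clock (the limit is 51 s).

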